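# Find the loaded porcelain box by nudging

## Robot

A 6-joint arm with a two-finger parallel gripper is mounted at the origin on the work surface. World frame = base frame: x ahead of the robot, y to its left, z up, the work surface at z = 0. Lengths are in m, angles in rad, forces in N, time in s.
With the tool pointing down it reaches from about 0.375 to 0.9 m from the base axis. Payload 3.1 kg.
Tool frame: the origin (TCP) lies midway between the tips of the shut fingers; the grasp point (between the pads) lies 19 mm behind it; z points along the fingers, y is the line along which they close (so a half turn about z gives the same grasp; the last joint's range is limited). The gripper opens to 87 mm and grips with 3 to 60 N. Pads are 19 mm wide; open, the fingers measure 117 mm over their backs; the gripper's body (75 mm by 190 mm) begins 51 mm behind the grasp point.
Start: joints at [-1.506, 0.527, 1.433, -0, 1.181, -0.178], TCP at [0.15, -0.607, 0.223] pointing down, gripper open.
Joint ranges: [-3.08, 3.08], [-0.75, 2.2], [0.22, 2.44], [-1.43, 4.57], [0, 2.65], [-2.85, 2.85]. Speed limits (rad/s): [2.79, 2.79, 3.14, 3.14, 3.14, 3.14].

## Interface

Orientations are given as a unit quaternion [x, y, z, w].
In Python, from rig import robot gives the robot as it stands. The module is installed in compiled form; this text tells all that it offers.
- The arm moves only by the tool play_rows, never from a script. Its arguments are lists of equal length, an entry for each row: "gripper": the closure, from -1 (fully open) to 1 (shut); "delta_pos": the shift along the tool's x, y, z in cm, a list of three; "turn": the turn, a rotation vector about the tool's x, y, z in rad, a list of three. A call has 1 to 12 rows; each row is the pose to reach, as a shift and turn from the pose commanded when the call began, along the tool's axes at that moment; what a row does not reach only later rows make up. A row lasts 1/8 s, in which the tool goes at most 62.5 mm and 10.7 degrees, less where a joint would pass 70% of its speed; a pose out of reach is approached as far as the arm can. A call with a gripper value outside its range is refused whole. The fingers move at their own pace and stop on an object; "squeeze" is the grip in N (left out, the last holds). Time passes only in rows, so rows that repeat a pose let the fingers close. It gives the time, the measured TCP pose, the force, the opening and the grip force at its end, in the units of the state.
- robot.get_obs(): the state, without advancing time (a new reading comes with each control period).
- robot.camera(name): name is "scene" or "top" or "wrist"; returns a dict with "color" (480x640x3 uint8, red, green, blue), "vfov" (degrees; the focal length in pixels is half the picture's height over the tangent of half this angle, whatever the lens; pixels are square), "cx", "cy" (the principal point, pixels), "R" (3x3) and "t" (3): a world point X has camera coordinates R X + t. Camera axes: x right, y down, z forward; pixel columns grow to the right and rows downward; lengths in m; the calibration is good to about 2 mm. A picture is of the moment at which its call begins. There is no depth.
- robot.hand_in(): hands the job in; it is judged then, once.
The state is a dict: "time": time; "q": joint angles; "joint_velocities": joint speeds; "joint_torque": joint torques, N m; "position": TCP position; "tool_rot": TCP orientation; "ft_force": force on the tool from outside, world axes, zero at the start; "moment": the same for the moment, N m; "grip_width": finger opening in m; "grip_force": force on a finger pad.
Only numpy, scipy, OpenCV 4.12 (cv2) and the standard library are available. Lean on these libraries where they do the work, as an engineer would, in place of code of your own. Each camera call takes 0.05 s, during which the arm holds its last target. There are 200 camera calls.

## Task

One of the four look-alike porcelain boxes on the ware board still has a brass weight in it; the painting is fresh, so find the heavy one by nudging, without lifting or tipping any of them. Slide the heavy box over the board until it stands wholly on the dark slate tile, and leave the other three within 6 cm of where they stood and the little dropper and dish where they are.

Things in the scene. Friction and masses are not known exactly. Their poses are not given: they have to be found in the camera images.
- board: fixed brown wooden ware board, 360 mm (its x) by 560 mm (its y), 15 mm thick, lying on the table; origin: centre of its underside, z up. The four boxes stand on it, about 80 mm before and behind its middle line and 150 to 190 mm to either side
- tile: dark slate tile let into the middle of the board, 130 x 130 mm, its top flush with the board's top (15 mm above the table) so that things slide on to it without a step; origin: centre of its underside, on the table's level; axes those of the board
- box1: identical square lidded white porcelain box with grey-blue painting, first of four look-alikes: 70 x 70 mm, 46 mm tall plus a 9 mm lid (lid flush with the sides, fixed on) and a round knob 18 mm across and 12 mm high in the middle; 67 mm tall in all. Origin: centre of its underside; x and y square to its sides, z up. About 0.3 kg empty, 0.8 kg with the weight; slides freely on the board
- box2: identical square lidded white porcelain box with grey-blue painting, second of four look-alikes: 70 x 70 mm, 46 mm tall plus a 9 mm lid (lid flush with the sides, fixed on) and a round knob 18 mm across and 12 mm high in the middle; 67 mm tall in all. Origin: centre of its underside; x and y square to its sides, z up. About 0.3 kg empty, 0.8 kg with the weight; slides freely on the board
- box3: identical square lidded white porcelain box with grey-blue painting, third of four look-alikes: 70 x 70 mm, 46 mm tall plus a 9 mm lid (lid flush with the sides, fixed on) and a round knob 18 mm across and 12 mm high in the middle; 67 mm tall in all. Origin: centre of its underside; x and y square to its sides, z up. About 0.3 kg empty, 0.8 kg with the weight; slides freely on the board
- box4: identical square lidded white porcelain box with grey-blue painting, fourth of four look-alikes: 70 x 70 mm, 46 mm tall plus a 9 mm lid (lid flush with the sides, fixed on) and a round knob 18 mm across and 12 mm high in the middle; 67 mm tall in all. Origin: centre of its underside; x and y square to its sides, z up. About 0.3 kg empty, 0.8 kg with the weight; slides freely on the board
- dropper: small blue porcelain water dropper, 30 mm across and 33 mm tall, standing loose on the board to the +y side of the tile; origin: centre of its underside
- dish: small white bowl-shaped dish, 38 mm across and 14 mm tall, loose on the board to the -y side of the tile; origin: centre of its underside
There are look-alikes about, which are no part of the job. What is shaped like the box4 but orange or turquoise is not meant.

How it is judged:
At the end, for the whole second after the job is handed in: the box with the weight in it stands upright and at rest on the slate tile (its middle within 32 mm of the tile's middle along each of the tile's sides, the tile bearing at least 5.5 N from it), and each of the other three boxes is less than 60 mm from where it started (((contact force between tile and box1 above 5.5 N and x of box1 in the frame of tile between -0.032 and 0.032 m and y of box1 in the frame of tile between -0.032 and 0.032 m and angle between box1's own z axis and vertical below 0.06 rad and linear speed of box1 below 0.01 m/s and distance of each of box2, box3, box4 from where it was at the start of the episode below 0.06 m) or (contact force between tile and box2 above 5.5 N and x of box2 in the frame of tile between -0.032 and 0.032 m and y of box2 in the frame of tile between -0.032 and 0.032 m and angle between box2's own z axis and vertical below 0.06 rad and linear speed of box2 below 0.01 m/s and distance of each of box1, box3, box4 from where it was at the start of the episode below 0.06 m) or (contact force between tile and box3 above 5.5 N and x of box3 in the frame of tile between -0.032 and 0.032 m and y of box3 in the frame of tile between -0.032 and 0.032 m and angle between box3's own z axis and vertical below 0.06 rad and linear speed of box3 below 0.01 m/s and distance of each of box1, box2, box4 from where it was at the start of the episode below 0.06 m) or (contact force between tile and box4 above 5.5 N and x of box4 in the frame of tile between -0.032 and 0.032 m and y of box4 in the frame of tile between -0.032 and 0.032 m and angle between box4's own z axis and vertical below 0.06 rad and linear speed of box4 below 0.01 m/s and distance of each of box1, box2, box3 from where it was at the start of the episode below 0.06 m))); the robot touches nothing.
It fails at once if a box is lifted more than 12 mm off the board (height (world z) of any of box1, box2, box3, box4 above 0.027 m).
It fails at once if a box is tipped by more than 0.25 rad (angle between any of box1, box2, box3, box4's own z axis and vertical above 0.25 rad).
It fails at once if the dropper or the dish is moved by more than 25 mm (distance of any of dropper, dish from where it was at the start of the episode above 0.025 m).
It also fails if it takes over 67 s, if anything falls off the work surface, if the arm or the gripper's body presses on something with over 40 N, if the wrist force passes 120 N, or if a joint passes its speed limit or range.

## Working session

There is one attempt and no reset: what is moved stays moved. The work goes in short steps, Python scripts to look and compute and a tool call to move; the robot and the scene stay as the last step left them, time stands still between calls to the robot, and variables do not carry over. Pictures are saved under pics/ and viewed, at most 10 in all, crops included, and the job is handed in when it is done.

Besides the shell and the picture viewer there is one more tool, called after "Call:" as a command line: name --argument value ..., lists and objects as JSON in quotes. play_rows: Moves the arm, as the interface text tells. Its arguments: {"type":"object","properties":{"gripper":{"type":"array","items":{"type":"number"}},"delta_pos":{"type":"array","items":{"type":"array","items":{"type":"number"}}},"turn":{"type":"array","items":{"type":"array","items":{"type":"number"}}},"squeeze":{"type":"number"}},"required":["gripper","delta_pos","turn"]}

```bash
mkdir -p pics
cat > h.py <<'E'
import numpy as np, cv2
from rig import robot
def K(c):
    f=c["color"].shape[0]/2/np.tan(np.radians(c["vfov"])/2); return f
def ray(c,u,v,z):
    f=K(c); d=np.array([(u-c["cx"])/f,(v-c["cy"])/f,1]); R=np.array(c["R"]);t=np.array(c["t"])
    o=-R.T@t; w=R.T@d; return o+w*(z-o[2])/w[2]
def proj(c,X):
    p=np.array(c["R"])@np.array(X)+c["t"]; f=K(c); return f*p[0]/p[2]+c["cx"],f*p[1]/p[2]+c["cy"]
def save(c,n): cv2.imwrite("pics/"+n,c["color"][:,:,::-1])
E
python3 - <<'E'
from h import *
o=robot.get_obs(); print(o)
for n in ("top","scene"):
    c=robot.camera(n); save(c,n+"0.png"); print(n,c["vfov"],c["cx"],c["cy"],np.round(c["R"],3).tolist(),c["t"])
E
```

```text
{'time': 0.0, 'q': array([-1.50650509e+00,  5.28434994e-01,  1.43389456e+00, -4.63582806e-06,
        1.18140222e+00, -1.78494326e-01]), 'joint_velocities': array([-0.0007289 , -0.00133647,  0.00033079,  0.00076711,  0.00062976,
       -0.00056095]), 'joint_torque': array([ 2.17307224e-04, -4.40047181e+01, -1.76592922e+01,  6.32789894e-02,
        5.79575880e-02, -1.47762448e-04]), 'position': array([ 0.15023773, -0.60592222,  0.22159325]), 'tool_rot': array([ 9.92640266e-01,  1.21095662e-01,  5.89003741e-05, -1.06793887e-03]), 'ft_force': array([0.13909884, 0.15301619, 0.18393837]), 'moment': array([ 0.02705693, -0.01065335,  0.02626194]), 'grip_force': 0.0, 'grip_width': 0.08683344687068242}
top 54.7340928243113 319.5488190808241 236.53603746407632 [[0.047, -0.999, 0.005], [-0.979, -0.047, -0.2], [0.2, 0.005, -0.98]] [0.07520205 0.56379271 0.69658209]
scene 42.35842660827683 314.1052803913147 248.9727192375777 [[-0.796, 0.606, -0.001], [0.452, 0.593, -0.666], [-0.403, -0.531, -0.746]] [ 0.37636511 -0.2685921   1.60308304]
```

View pics/top0.png

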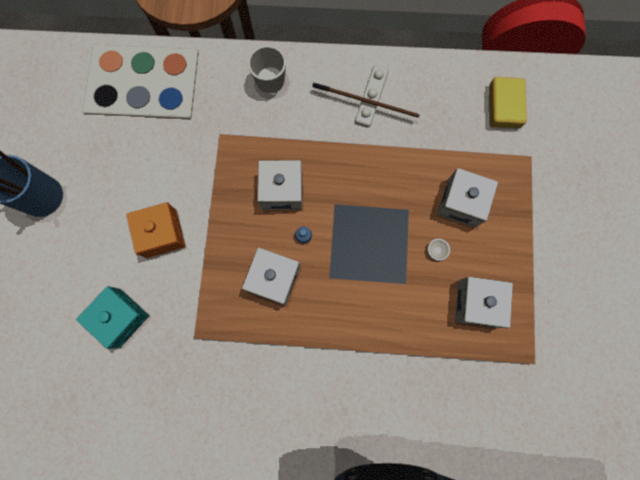

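View pics/scene0.png

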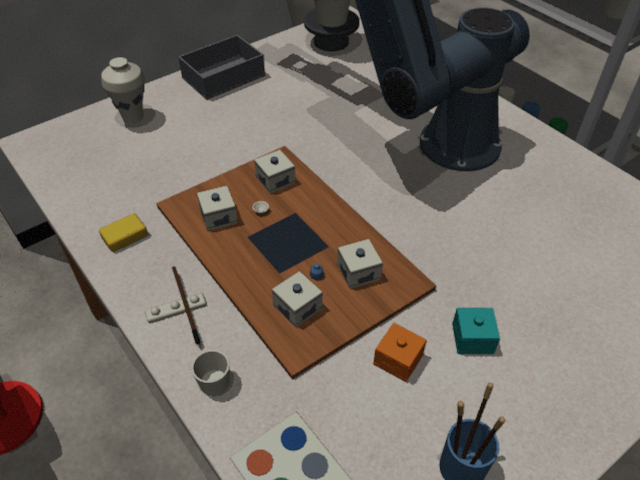

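The top view shows four white boxes at about (280,178), (271,275), (471,192) and (489,302). The orange (155,230) and turquoise (113,317) look-alikes stand off the board and aren't meant. The tile is at (370,244), the dropper at (303,234) and the dish at (438,250).

```bash
cat >> h.py <<'E'
def boxes(c):
    im=c["color"].astype(int); hsv=cv2.cvtColor(c["color"],cv2.COLOR_RGB2HSV)
    m=((hsv[...,1]<40)&(hsv[...,2]>125)).astype(np.uint8)
    b=np.zeros_like(m); pts=[proj(c,p) for p in ((.35,.3,.015),(.35,-.36,.015),(.75,-.36,.015),(.75,.3,.015))]
    n,l,s,ce=cv2.connectedComponentsWithStats(m); out=[]
    for i in range(1,n):
        if 600<s[i,4]<2600 and 180<ce[i][0]<540 and 135<ce[i][1]<350:
            q=(l==i).astype(np.uint8); cn=max(cv2.findContours(q,0,1)[0],key=cv2.contourArea)
            P=np.array([ray(c,u,v,.070)[:2]*1000 for u,v in cv2.convexHull(cn)[:,0]],np.float32)
            r=cv2.minAreaRect(P); out.append((ce[i].round(),np.round(r[0],1),np.round(r[1],1),round(r[2],1)))
    return out
def tile(c):
    m=((c["color"].max(2)<75)).astype(np.uint8); n,l,s,ce=cv2.connectedComponentsWithStats(m)
    for i in range(1,n):
        if 3500<s[i,4]<8000 and 250<ce[i][0]<450 and 180<ce[i][1]<320:
            cn=max(cv2.findContours((l==i).astype(np.uint8),0,1)[0],key=cv2.contourArea)
            r=cv2.minAreaRect(np.array([ray(c,u,v,.015)[:2]*1000 for u,v in cn[:,0]],np.float32)); print("tile",r)
E
python3 - <<'E'
from h import *
c=robot.camera("top")
for b in boxes(c): print(*b)
tile(c)
for u,v,z in((303,236,.03),(438,250,.027)): print(ray(c,u,v,z))
print([ray(c,u,v,.015).round(3) for u,v in((219,136),(531,156),(534,362),(196,339))])
b=c["color"][120:380,180:560];cv2.imwrite("pics/crop.png",cv2.resize(b,None,fx=2.1,fy=2.1,interpolation=3)[:,:,::-1])
E
```

```text
[279. 181.] [647.4 172.6] [66.8 69.1] 2.8
[471. 194.] [ 640.4 -141.9] [69.1 69.2] 73.0
[270. 275.] [492.1 176.3] [69.6 69.2] 73.0
[488. 302.] [ 466.6 -165.2] [69.  69.3] 84.5
[0.56460036 0.13002467 0.03      ]
[ 0.55215034 -0.09798411  0.027     ]
[array([0.743, 0.291, 0.015]), array([ 0.733, -0.268,  0.015]), array([ 0.376, -0.257,  0.015]), array([0.387, 0.297, 0.015])]
```

View pics/crop.png

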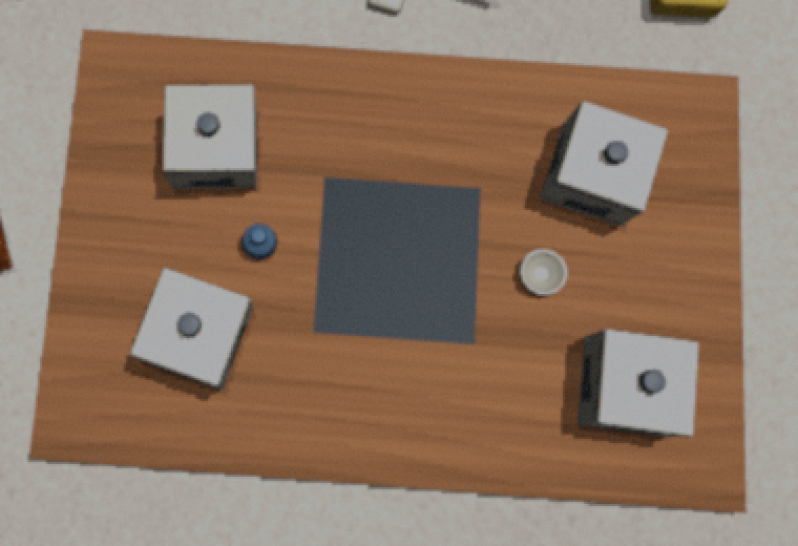

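The crop confirms four white lidded boxes on the board, separate from the coloured look-alikes. Tile corners in the full image are about (335,205), (409,210), (406,283) and (330,278). I'll straddle each box with the open gripper, nudge it 10 mm or so along the finger line and read the force, starting with the near right one (489,302).

```bash
cat >> h.py <<'E'
from scipy.spatial.transform import Rotation as Ro
def plan(x,y,z,th):
    o=robot.get_obs(); R=Ro.from_quat(o["tool_rot"])
    T=Ro.from_matrix(np.array([[np.cos(th),np.sin(th),0],[np.sin(th),-np.cos(th),0],[0,0,-1]]))
    d=R.inv().apply(np.array([x,y,z])-o["position"])*100; t=(R.inv()*T).as_rotvec()
    print("d",d.round(2),"turn",t.round(3),"rows",max(np.linalg.norm(d)/6.25,np.linalg.norm(t)/.187).round(1),"t",o["time"])
E
python3 - <<'E'
from h import *
c=robot.camera("top")
P=[ray(c,180+u/2.1,120+v/2.1,.015) for u,v in((325,178),(480,188),(475,343),(314,332))]; print(np.round(P,3),np.mean(P,0))
plan(.467,-.165,.16,-.096)
E
```

```text
[[ 0.626  0.078  0.015]
 [ 0.623 -0.05   0.015]
 [ 0.495 -0.047  0.015]
 [ 0.497  0.082  0.015]] [0.56036603 0.01576242 0.015     ]
d [ 41.35 -35.2    6.25] turn [-0.001  0.     0.339] rows 8.7 t 0.2
```

Call:
play_rows --gripper '[-1,-1,-1,-1,-1,-1,-1,-1,-1,-1,-1,-1]' --delta_pos '[[41.35,-35.2,6.25],[41.35,-35.2,6.25],[41.35,-35.2,6.25],[41.35,-35.2,6.25],[41.35,-35.2,6.25],[41.35,-35.2,6.25],[41.35,-35.2,6.25],[41.35,-35.2,6.25],[41.35,-35.2,6.25],[41.35,-35.2,6.25],[41.35,-35.2,6.25],[41.35,-35.2,6.25]]' --turn '[[0,0,0.339],[0,0,0.339],[0,0,0.339],[0,0,0.339],[0,0,0.339],[0,0,0.339],[0,0,0.339],[0,0,0.339],[0,0,0.339],[0,0,0.339],[0,0,0.339],[0,0,0.339]]'

```text
time: 1.7
position: [0.4666, -0.1667, 0.1602]
tool_rot: [0.999, -0.049, 0.0, 0.0]
ft_force: [-0.1, -0.5, 0.3]
grip_width: 0.0871
grip_force: 0.0
```

```bash
python3 -c "
from h import *
plan(.467,-.165,.025,-.096)"
```

```text
d [ 0.02 -0.18 13.52] turn [ 0.    -0.    -0.002] rows 2.2 t 1.7
```

Call:
play_rows --gripper '[-1,-1,-1,-1,-1,-1,-1]' --delta_pos '[[0,-0.2,3],[0,-0.2,6],[0,-0.2,9],[0,-0.2,11.5],[0,-0.2,13],[0,-0.2,13.5],[0,-0.2,13.5]]' --turn '[[0,0,0],[0,0,0],[0,0,0],[0,0,0],[0,0,0],[0,0,0],[0,0,0]]'

```text
time: 2.58
position: [0.4673, -0.164, 0.0253]
tool_rot: [0.999, -0.048, 0.0, 0.0]
ft_force: [-0.1, 0.8, 0.6]
grip_width: 0.0871
grip_force: 0.0
```

Call:
play_rows --gripper '[-1,-1,-1,-1,-1,-1,-1]' --delta_pos '[[0,-0.3,0],[0,-0.6,0],[0,-0.9,0],[0,-1.2,0],[0,-1.5,0],[0,-1.8,0],[0,-2.1,0]]' --turn '[[0,0,0],[0,0,0],[0,0,0],[0,0,0],[0,0,0],[0,0,0],[0,0,0]]'

```text
time: 3.45
position: [0.4696, -0.1427, 0.0251]
tool_rot: [0.999, -0.048, 0.0, 0.0]
ft_force: [0.3, -3.9, 2.1]
grip_width: 0.0873
grip_force: 1.6
```

Call:
play_rows --gripper '[-1,-1]' --delta_pos '[[0,-0.3,0],[0,-0.6,0]]' --turn '[[0,0,0],[0,0,0]]'

```text
time: 3.7
position: [0.4698, -0.1365, 0.025]
tool_rot: [0.999, -0.048, -0.0, 0.0]
ft_force: [-0.2, -2.9, 2.6]
grip_width: 0.0869
grip_force: 1.6
```

Call:
play_rows --gripper '[-1,-1,-1,-1,-1,-1]' --delta_pos '[[0,0.8,0],[0,0.8,0],[0,0.8,-3],[0,0.8,-7],[0,0.8,-12],[0,0.8,-13.5]]' --turn '[[0,0,0],[0,0,0],[0,0,0],[0,0,0],[0,0,0],[0,0,0]]'

```text
time: 4.45
position: [0.47, -0.145, 0.1626]
tool_rot: [0.999, -0.048, 0.002, 0.001]
ft_force: [1.0, 0.6, 0.2]
grip_width: 0.0867
grip_force: 0.0
```

```bash
python3 -c "
from h import *
plan(.492,.176,.16,-.297)"
```

```text
d [ -0.9  -32.16   0.22] turn [ 0.001 -0.004  0.2  ] rows 5.1 t 4.45
```

Call:
play_rows --gripper '[-1,-1,-1,-1,-1,-1,-1,-1]' --delta_pos '[[-0.9,-32.2,0],[-0.9,-32.2,0],[-0.9,-32.2,0],[-0.9,-32.2,0],[-0.9,-32.2,0],[-0.9,-32.2,0],[-0.9,-32.2,0],[-0.9,-32.2,0]]' --turn '[[0,0,0.2],[0,0,0.2],[0,0,0.2],[0,0,0.2],[0,0,0.2],[0,0,0.2],[0,0,0.2],[0,0,0.2]]'

```text
time: 5.45
position: [0.4907, 0.1753, 0.1598]
tool_rot: [0.989, -0.148, -0.001, 0.0]
ft_force: [-0.3, 0.4, -1.4]
grip_width: 0.087
grip_force: 0.0
```

```bash
python3 -c "
from h import *
plan(.492,.176,.025,-.297)"
```

```text
d [ 0.12 -0.12 13.48] turn [ 0.001  0.001 -0.001] rows 2.2 t 5.45
```

Call:
play_rows --gripper '[-1,-1,-1,-1,-1,-1,-1]' --delta_pos '[[0.1,-0.1,3],[0.1,-0.1,6],[0.1,-0.1,9],[0.1,-0.1,11.5],[0.1,-0.1,13],[0.1,-0.1,13.5],[0.1,-0.1,13.5]]' --turn '[[0,0,0],[0,0,0],[0,0,0],[0,0,0],[0,0,0],[0,0,0],[0,0,0]]'

```text
time: 6.32
position: [0.4926, 0.1769, 0.0253]
tool_rot: [0.989, -0.148, 0.0, -0.0]
ft_force: [-0.1, -0.9, 1.0]
grip_width: 0.0869
grip_force: 0.0
```

Call:
play_rows --gripper '[-1,-1,-1,-1,-1,-1,-1]' --delta_pos '[[0,0.3,0],[0,0.6,0],[0,0.9,0],[0,1.2,0],[0,1.5,0],[0,1.8,0],[0,2.1,0]]' --turn '[[0,0,0],[0,0,0],[0,0,0],[0,0,0],[0,0,0],[0,0,0],[0,0,0]]'

```text
time: 7.2
position: [0.4865, 0.1573, 0.0252]
tool_rot: [0.989, -0.148, 0.0, -0.0]
ft_force: [1.1, 3.3, 2.4]
grip_width: 0.0874
grip_force: 1.6
```

Call:
play_rows --gripper '[-1,-1]' --delta_pos '[[0,0.3,0],[0,0.6,0]]' --turn '[[0,0,0],[0,0,0]]'

```text
time: 7.45
position: [0.4844, 0.1514, 0.025]
tool_rot: [0.989, -0.148, 0.0, -0.0]
ft_force: [1.7, 4.1, 2.4]
grip_width: 0.0869
grip_force: 1.6
```

Call:
play_rows --gripper '[-1,-1,-1,-1,-1,-1]' --delta_pos '[[0,-0.8,0],[0,-0.8,0],[0,-0.8,-3],[0,-0.8,-7],[0,-0.8,-12],[0,-0.8,-13.5]]' --turn '[[0,0,0],[0,0,0],[0,0,0],[0,0,0],[0,0,0],[0,0,0]]'

```text
time: 8.2
position: [0.4879, 0.1593, 0.1626]
tool_rot: [0.989, -0.147, 0.002, -0.0]
ft_force: [0.2, 0.3, 0.6]
grip_width: 0.0874
grip_force: 0.0
```

```bash
python3 -c "
from h import *
plan(.6475,.1727,.16,.049)"
```

```text
d [14.88 -5.93  0.32] turn [-0.001 -0.004 -0.345] rows 2.6 t 8.2
```

Call:
play_rows --gripper '[-1,-1,-1,-1,-1,-1]' --delta_pos '[[14.9,-5.9,0.3],[14.9,-5.9,0.3],[14.9,-5.9,0.3],[14.9,-5.9,0.3],[14.9,-5.9,0.3],[14.9,-5.9,0.3]]' --turn '[[0,0,-0.345],[0,0,-0.345],[0,0,-0.345],[0,0,-0.345],[0,0,-0.345],[0,0,-0.345]]'

```text
time: 8.95
position: [0.6445, 0.1722, 0.1564]
tool_rot: [1.0, 0.025, -0.001, 0.0]
ft_force: [0.2, 0.0, 0.5]
grip_width: 0.0868
grip_force: 0.0
```

```bash
python3 -c "
from h import *
plan(.6475,.1727,.025,.049)"
```

```text
d [ 0.34 -0.04 13.14] turn [0.    0.003 0.   ] rows 2.1 t 8.95
```

Call:
play_rows --gripper '[-1,-1,-1,-1,-1,-1,-1]' --delta_pos '[[0.2,0,3],[0.2,0,6],[0.2,0,9],[0.2,0,11.5],[0.2,0,12.8],[0.2,0,13.2],[0.2,0,13.2]]' --turn '[[0,0,0],[0,0,0],[0,0,0],[0,0,0],[0,0,0],[0,0,0],[0,0,0]]'

```text
time: 9.82
position: [0.6488, 0.1723, 0.0257]
tool_rot: [1.0, 0.024, 0.0, -0.0]
ft_force: [0.3, 0.6, 0.4]
grip_width: 0.087
grip_force: 0.0
```

Call:
play_rows --gripper '[-1,-1,-1,-1,-1,-1,-1]' --delta_pos '[[0,0.3,0],[0,0.6,0],[0,0.9,0],[0,1.2,0],[0,1.5,0],[0,1.8,0],[0,2.1,0]]' --turn '[[0,0,0],[0,0,0],[0,0,0],[0,0,0],[0,0,0],[0,0,0],[0,0,0]]'

```text
time: 10.7
position: [0.6499, 0.153, 0.0258]
tool_rot: [1.0, 0.024, 0.001, -0.001]
ft_force: [0.3, 6.3, 1.0]
grip_width: 0.0867
grip_force: 3.0
```

Call:
play_rows --gripper '[-1,-1]' --delta_pos '[[0,0.3,0],[0,0.6,0]]' --turn '[[0,0,0],[0,0,0]]'

```text
time: 10.95
position: [0.6501, 0.147, 0.0258]
tool_rot: [1.0, 0.024, 0.001, -0.001]
ft_force: [-1.4, 6.3, 2.1]
grip_width: 0.0869
grip_force: 3.0
```

Call:
play_rows --gripper '[-1,-1,-1,-1,-1,-1]' --delta_pos '[[0,-0.8,0],[0,-0.8,0],[0,-0.8,-3],[0,-0.8,-7],[0,-0.8,-12],[0,-0.8,-13.5]]' --turn '[[0,0,0],[0,0,0],[0,0,0],[0,0,0],[0,0,0],[0,0,0]]'

```text
time: 11.7
position: [0.6516, 0.1532, 0.1638]
tool_rot: [1.0, 0.024, 0.003, 0.0]
ft_force: [-0.0, -0.1, -1.1]
grip_width: 0.0869
grip_force: 0.0
```

```bash
python3 -c "
from h import *
plan(.6404,-.1419,.16,-.297)"
```

```text
d [-2.56 29.42  0.37] turn [-0.001 -0.007  0.346] rows 4.7 t 11.7
```

A reads 6.3 N against about 3.5 N for C and D. I'll test B too before committing.

Call:
play_rows --gripper '[-1,-1,-1,-1,-1,-1,-1,-1]' --delta_pos '[[-2.6,29.4,0.3],[-2.6,29.4,0.3],[-2.6,29.4,0.3],[-2.6,29.4,0.3],[-2.6,29.4,0.3],[-2.6,29.4,0.3],[-2.6,29.4,0.3],[-2.6,29.4,0.3]]' --turn '[[0,0,0.346],[0,0,0.346],[0,0,0.346],[0,0,0.346],[0,0,0.346],[0,0,0.346],[0,0,0.346],[0,0,0.346]]'

```text
time: 12.7
position: [0.6374, -0.1399, 0.1566]
tool_rot: [0.989, -0.147, -0.001, -0.0]
ft_force: [-0.5, 0.5, 0.2]
grip_width: 0.0866
grip_force: 0.0
```

```bash
python3 -c "
from h import *
plan(.6404,-.1419,.025,-.297)"
```

```text
d [ 0.36  0.11 13.16] turn [-0.     0.001  0.002] rows 2.1 t 12.7
```

Call:
play_rows --gripper '[-1,-1,-1,-1,-1,-1,-1]' --delta_pos '[[0.2,0.1,3],[0.2,0.1,6],[0.2,0.1,9],[0.2,0.1,11.5],[0.2,0.1,12.8],[0.2,0.1,13.2],[0.2,0.1,13.2]]' --turn '[[0,0,0],[0,0,0],[0,0,0],[0,0,0],[0,0,0],[0,0,0],[0,0,0]]'

```text
time: 13.58
position: [0.6399, -0.1429, 0.0256]
tool_rot: [0.989, -0.148, 0.001, 0.0]
ft_force: [0.7, -0.3, -0.0]
grip_width: 0.0871
grip_force: 0.0
```

Call:
play_rows --gripper '[-1,-1,-1,-1,-1,-1,-1]' --delta_pos '[[0,-0.3,0],[0,-0.6,0],[0,-0.9,0],[0,-1.2,0],[0,-1.5,0],[0,-1.8,0],[0,-2.1,0]]' --turn '[[0,0,0],[0,0,0],[0,0,0],[0,0,0],[0,0,0],[0,0,0],[0,0,0]]'

```text
time: 14.45
position: [0.6458, -0.1235, 0.0254]
tool_rot: [0.989, -0.148, 0.0, 0.0]
ft_force: [-0.7, -3.8, 3.3]
grip_width: 0.0867
grip_force: 1.7
```

Call:
play_rows --gripper '[-1,-1]' --delta_pos '[[0,-0.3,0],[0,-0.6,0]]' --turn '[[0,0,0],[0,0,0]]'

```text
time: 14.7
position: [0.6475, -0.1173, 0.0252]
tool_rot: [0.989, -0.148, 0.0, 0.0]
ft_force: [-1.3, -3.3, 2.8]
grip_width: 0.0869
grip_force: 1.6
```

Call:
play_rows --gripper '[-1,-1,-1,-1,-1,-1]' --delta_pos '[[0,0.8,0],[0,0.8,0],[0,0.8,-3],[0,0.8,-7],[0,0.8,-12],[0,0.8,-13.5]]' --turn '[[0,0,0],[0,0,0],[0,0,0],[0,0,0],[0,0,0],[0,0,0]]'

```text
time: 15.45
position: [0.6469, -0.1253, 0.1635]
tool_rot: [0.989, -0.148, 0.003, 0.0]
ft_force: [0.1, -0.9, 0.8]
grip_width: 0.0872
grip_force: 0.0
```

```bash
python3 -c "
from h import *
c=robot.camera('top'); save(c,'top1.png')
for b in boxes(c): print(*b)
plan(.649,.153,.16,.049)"
```

```text
[291. 181.] [647.4 153.8] [68.4 70.5] 2.8
[463. 182.] [ 657.5 -129.1] [69.9 44.6] 72.9
[282. 279.] [485.9 157.7] [72.4 70.5] 73.2
[476. 300.] [ 467.9 -145.1] [69.8 70.7] 84.5
d [ -7.95 -26.68   0.35] turn [ 0.001 -0.006 -0.346] rows 4.5 t 15.5
```

View pics/top1.png

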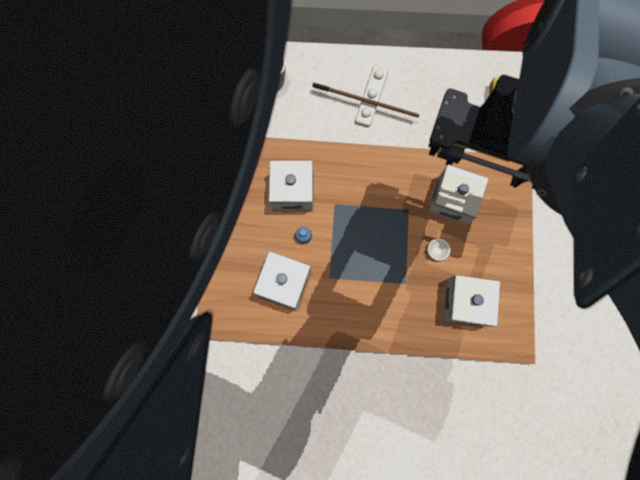

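The boxes each moved about 20 mm, and the dropper (303,235) and dish (438,250) are untouched. B also reads about 3.6 N, so A (291,185) is the heavy one. I'll grip it lightly and slide it.

Call:
play_rows --gripper '[-1,-1,-1,-1,-1,-1,-1,-1]' --delta_pos '[[-7.9,-26.7,0.3],[-7.9,-26.7,0.3],[-7.9,-26.7,0.3],[-7.9,-26.7,0.3],[-7.9,-26.7,0.3],[-7.9,-26.7,0.3],[-7.9,-26.7,0.3],[-7.9,-26.7,0.3]]' --turn '[[0,0,-0.346],[0,0,-0.346],[0,0,-0.346],[0,0,-0.346],[0,0,-0.346],[0,0,-0.346],[0,0,-0.346],[0,0,-0.346]]'

```text
time: 16.5
position: [0.6475, 0.1518, 0.1564]
tool_rot: [1.0, 0.023, -0.001, 0.0]
ft_force: [1.0, 0.0, 0.5]
grip_width: 0.087
grip_force: 0.0
```

```bash
python3 -c "
from h import *
plan(.6475,.154,.027,.049)"
```

```text
d [ 0.03 -0.23 12.94] turn [ 0.     0.001 -0.002] rows 2.1 t 16.5
```

Call:
play_rows --gripper '[-1,-1,-1,-1,-1,-1,-1,1,1,1,1,1]' --delta_pos '[[0,-0.2,3],[0,-0.2,6],[0,-0.2,9],[0,-0.2,11.5],[0,-0.2,12.7],[0,-0.2,13.0],[0,-0.2,13.0],[0,-0.2,13.0],[0,-0.2,13.0],[0,-0.2,13.0],[0,-0.2,13.0],[0,-0.2,13.0]]' --turn '[[0,0,0],[0,0,0],[0,0,0],[0,0,0],[0,0,0],[0,0,0],[0,0,0],[0,0,0],[0,0,0],[0,0,0],[0,0,0],[0,0,0]]' --squeeze 12

```text
time: 18.0
position: [0.6479, 0.1554, 0.0278]
tool_rot: [1.0, 0.025, 0.001, 0.0]
ft_force: [-1.6, -1.1, 5.3]
grip_width: 0.0697
grip_force: 12.0
```

```bash
python3 -c "
from h import *
plan(.6475,.016,robot.get_obs()['position'][2],.049)"
```

```text
d [-0.72 13.92  0.  ] turn [ 0.    -0.001  0.   ] rows 2.2 t 18.0
```

Call:
play_rows --gripper '[1,1,1,1,1,1,1,1,1,1,1,1]' --delta_pos '[[0,0.8,0],[-0.1,2,0],[-0.2,3.3,0],[-0.2,4.6,0],[-0.3,5.9,0],[-0.4,7.2,0],[-0.4,8.5,0],[-0.5,9.8,0],[-0.6,11.1,0],[-0.6,12.4,0],[-0.7,13.4,0],[-0.7,13.9,0]]' --turn '[[0,0,0],[0,0,0],[0,0,0],[0,0,0.01],[0,0,0.02],[0,0,0.03],[0,0,0.04],[0,0,0.05],[0,0,0.06],[0,0,0.07],[0,0,0.07],[0,0,0.07]]'

```text
time: 19.5
position: [0.6477, 0.0188, 0.0278]
tool_rot: [1.0, -0.012, 0.001, -0.002]
ft_force: [0.0, 9.2, 6.5]
grip_width: 0.0696
grip_force: 12.0
```

```bash
python3 -c "
from h import *
plan(.5605,.016,.027,-.02)"
```

```text
d [-8.72  0.48  0.07] turn [-0.004 -0.001 -0.003] rows 1.4 t 19.5
```

Call:
play_rows --gripper '[1,1,1,1,1,1,1,1,1,1,1]' --delta_pos '[[0,0.1,0],[-0.6,0.2,0],[-1.6,0.2,0],[-2.7,0.3,0],[-3.8,0.3,0],[-4.9,0.3,0],[-6.0,0.3,0],[-7.1,0.3,0],[-8.1,0.3,0],[-8.7,0.3,0],[-8.7,0.3,0]]' --turn '[[0,0,0],[0,0,0],[0,0,0],[0,0,0],[0,0,0],[0,0,0],[0,0,0],[0,0,0],[0,0,0],[0,0,0],[0,0,0]]' --squeeze 20

```text
time: 20.88
position: [0.5627, 0.0147, 0.0278]
tool_rot: [1.0, -0.011, 0.003, 0.0]
ft_force: [5.3, -0.9, 3.1]
grip_width: 0.07
grip_force: 20.0
```

Call:
play_rows --gripper '[1,-1,-1,-1,-1,-1]' --delta_pos '[[0,0,0],[0,0,0],[0,0,0],[0,0,0],[0,0,0],[0,0,0]]' --turn '[[0,0,0],[0,0,0],[0,0,0],[0,0,0],[0,0,0],[0,0,0]]'

```text
time: 21.62
position: [0.56, 0.0151, 0.0269]
tool_rot: [1.0, -0.011, -0.0, -0.0]
ft_force: [-0.2, -0.4, -0.3]
grip_width: 0.087
grip_force: 0.0
```

Call:
play_rows --gripper '[-1,-1,-1,-1,-1,-1,-1,-1,-1,-1,-1,-1]' --delta_pos '[[0,0,-2],[0,0,-5],[0,0,-9],[0,0,-14],[0,0,-19],[0,5,-20],[0,10,-20],[0,16,-20],[0,22,-20],[0,28,-20],[0,34,-20],[0,34,-20]]' --turn '[[0,0,0],[0,0,0],[0,0,0],[0,0,0],[0,0,0],[0,0,0],[0,0,0],[0,0,0],[0,0,0],[0,0,0],[0,0,0],[0,0,0]]'

```text
time: 23.12
position: [0.5525, -0.3299, 0.2267]
tool_rot: [1.0, -0.013, 0.0, 0.001]
ft_force: [0.4, 0.2, -0.5]
grip_width: 0.0869
grip_force: 0.0
```

```bash
python3 -c "
from h import *
c=robot.camera('top'); save(c,'top2.png')
for b in boxes(c): print(*b)
print(robot.get_obs()['time'])"
```

```text
[462. 191.] [ 645.1 -125.8] [69.2 69.3] 73.1
[375. 236.] [563.1  13.5] [69.5 69.3] 88.6
[282. 279.] [486.5 158.1] [69.9 69.5] 73.1
23.175
```

View pics/top2.png

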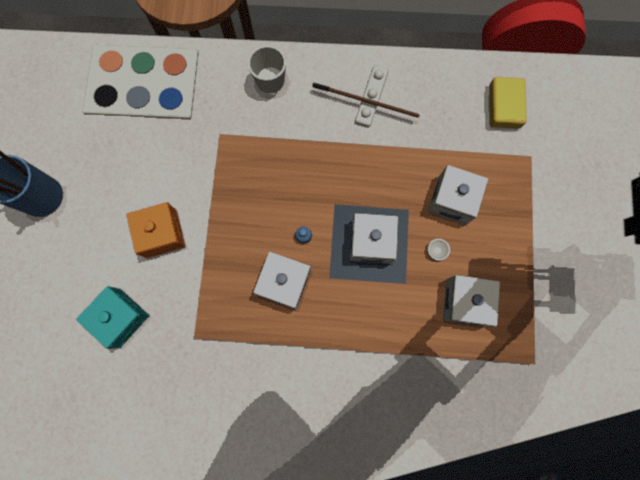

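The box at (375,240) stands wholly on the tile, within about 3 mm of its centre. The other three have moved about 20 mm, and the dropper and dish are in place, so I'm handing in.

```bash
python3 -c "
from rig import robot
print(robot.hand_in())"
```

```text
the job is handed in; nothing more can be done
None
```

I slid the heavy box (about 6.3 N to push, against about 3.5 N for the others) onto the slate tile, about 3 mm off centre, with the other three moved about 20 mm and the dropper and dish in place; I handed the job in, but no verdict was returned.

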